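Pack two staple boxes into the corner of the supply tray

TASK

First push the box of staples that lies loose in the black tray into the tray's far left corner as seen from the robot, one long side flush with the far wall and one end flush with the left wall. Then put the other box of staples, from the worktop, flat into the tray as the next in that row, pushed flush against the far wall and end to end against the first box. Leave the round tub of paper clips where it stands.

Things in the scene. Friction and masses are not known exactly. Their poses are not given: they have to be found in the camera images.
- tray: Open black tray, 295 (x) x 136 (y) x 17 mm, fixed. Origin: centre of underside. +x runs along its length to the robot's right, +y away from the robot, z up. Floor 3 mm thick; inside from x = -145 to 145 and y = -66 to 66 mm; wall tops at z = 14 (left end) and 17 mm. Far left inner corner: x = -145, y = 66. An eraser 58 mm long, 12 high lies across it near the right end, over 100 mm right of the middle.
- box_first: Small flat card box of staples, printed grey and black, 51 (its x) x 75 (its y) x 24 (z) mm, 90 g, loose on the tray's floor; starts about 2 to 3 cm short of the far wall and 4 to 9 cm short of the left wall, its long axis roughly along the tray's length. Origin: centre of its underside, which is 3 mm above the worktop while in the tray.
- box_second: Small flat card box of staples, printed grey and black, 51 (its x) x 75 (its y) x 24 (z) mm, 90 g, loose and flat on the worktop to the right of the tray. It may be gripped across its 51 mm sides (its x axis). Origin: centre of its underside.
- tub: Bystander: round tub of paper clips with a black lid, 55 mm across, 37 mm tall, standing loose on the worktop to the right of the tray; it may have changed places with the second box. Origin: centre of its underside.
Things that resemble listed ones, but are neither listed nor needed, are in the scene too. Leave any purple or yellow look-alike of the box_second alone. What is shaped like the box_first but purple is not meant.

How it is judged:
By the outcome, as a careful person would: the job done as asked, in the order asked, and still so for the second after the job is handed in, with the robot touching nothing.
It also fails if it takes over 70 s, if anything falls off the work surface, if the arm or the gripper's body presses on something with over 40 N, if the wrist force passes 120 N, or if a joint passes its speed limit or range.

ROBOT

A 6-joint arm with a two-finger parallel gripper is mounted at the origin on a cart in front of the work surface, level with it; the furniture and walls round the work are solid. World frame = base frame: x ahead of the robot, y to its left, z up, the work surface at z = 0. Lengths are in m, angles in rad, forces in N, time in s.
With the tool pointing down it reaches from about 0.35 to 0.775 m from the base axis. Payload 7.3 kg.
Tool frame: the origin (TCP) lies at the very end of the fingers, on their centre line; the grasp point (between the pads) lies 19 mm behind it; z points along the fingers, y is the line along which they close (so a half turn about z gives the same grasp; the last joint's range is limited). The gripper opens to 92 mm and grips with 3 to 60 N. Pads are 19 mm wide; open, the fingers measure 130 mm over their backs; the gripper's body (75 mm by 190 mm) begins 47 mm behind the grasp point.
Start: joints at [-1.429, 0.342, 1.524, -0, 1.275, -0.146], TCP at [0.149, -0.503, 0.227] pointing down, gripper open.
Joint ranges: [-2.53, 2.53], [-0.77, 2.02], [0.04, 2.7], [-1, 4.14], [0.28, 2.66], [-3.11, 3.11]. Speed limits (rad/s): [2.57, 2.57, 3.14, 3.14, 3.14, 3.14].

INTERFACE

Orientations are given as [roll, pitch, yaw] about the fixed x, y, z axes, in that order (R = Rz(yaw) Ry(pitch) Rx(roll)).
In Python, from cell import * gives the robot as it stands.
- The arm moves only by the tool step_arm, never from a script. Its argument "commands" is a list of rows, each a list of 7 numbers: the opening, from 0 (shut) to 1 (fully open), then the shift along the world's x, y, z in cm, then the turn, a rotation vector about the world's x, y, z in rad. A call has 1 to 5 rows; each row is the pose to reach, as a shift and turn from the pose commanded when the call began; what a row does not reach only later rows make up. A row lasts 1/12 s, in which the tool goes at most 41.7 mm and 7.16 degrees, less where a joint would pass 70% of its speed; a pose out of reach is approached as far as the arm can. A call with a gripper value outside its range is refused whole. The fingers move at their own pace and stop on an object; "grip_force" is the grip in N (left out, the last holds). Time passes only in rows, so rows that repeat a pose let the fingers close. It gives the time, the measured TCP pose, the force, the opening and the grip force at its end, in the units of the state.
- observe(): the state, without advancing time (a new reading comes with each control period).
- read_camera(name): name is "side" or "top" or "wrist"; returns the picture (384x512x3 uint8, red, green, blue); there is no depth.
- camera_model(name): a dict with "vfov" (degrees; the focal length in pixels is half the picture's height over the tangent of half this angle, whatever the lens; pixels are square), "cx", "cy" (the principal point, pixels), "k1" (the pictures are not rectified: a ray, as slopes to the right and down, at radius r is drawn at 1 + k1 r^2 times it, then the intrinsics apply), "world_to_cam" (4x4, takes a point from world to camera coordinates). Camera axes: x right, y up, looking along -z (the intrinsics and any distortion apply to the point x, -y, -z); pixel columns grow to the right and rows downward; lengths in m; the calibration is good to about 2 mm. A picture is of the moment at which its call begins: read the wrist's pose just before it. camera_model takes no time and is no camera call; for the wrist camera it gives the pose at the moment of the call.
- hand_in(): hands the job in; it is judged then, once.
The state is a dict: "time": time; "qpos": joint angles; "qvel": joint speeds; "joint_efforts": joint torques, N m; "tool_pos": TCP position; "tool_rot": TCP orientation; "contact_force": force on the tool from outside, world axes, zero at the start; "torque": the same for the moment, N m; "opening": finger opening in m; "grip_force": force on a finger pad.
Only numpy, scipy, OpenCV 4.12 (cv2) and the standard library are available. Lean on these libraries where they do the work, as an engineer would, in place of code of your own. Each camera call takes 0.05 s, during which the arm holds its last target. There are 200 camera calls.

## Working session

There is one attempt and no reset: what is moved stays moved. The work goes in short steps, Python scripts to look and compute and a tool call to move; the robot and the scene stay as the last step left them, time stands still between calls to the robot, and variables do not carry over. Pictures are saved under pics/ and viewed, at most 10 in all, crops included, and the job is handed in when it is done.

Besides the shell and the picture viewer there is one more tool, called after "Emit:" by a JSON object that holds its "fn" and its "kwargs", one argument or row to a line. step_arm: Moves the arm, as the interface text tells. Its arguments: {"type":"object","properties":{"commands":{"type":"array"},"grip_force":{"type":"number"}},"required":["commands"]}

```bash
ls; mkdir -p pics; python3 - <<'E'
from cell import *
import cv2,numpy as np
a=read_camera("top");b=read_camera("side")
cv2.imwrite("pics/top0.png",a[:,:,::-1]);cv2.imwrite("pics/side0.png",b[:,:,::-1])
for n in("top","side","wrist"):
  m=camera_model(n);print(n,{k:(np.round(v,3).tolist()) for k,v in m.items()})
s=observe();print(s)
E
```

```text
pics
top {'vfov': 50.951, 'cx': 255.283, 'cy': 189.008, 'k1': -0.111, 'world_to_cam': [[-0.008, -1.0, -0.008, -0.113], [0.995, -0.009, 0.099, -0.469], [-0.099, -0.007, 0.995, -1.014], [0.0, 0.0, 0.0, 1.0]]}
side {'vfov': 55.058, 'cx': 256.201, 'cy': 190.892, 'k1': -0.047, 'world_to_cam': [[0.89, -0.456, 0.018, -0.454], [0.227, 0.478, 0.849, -0.076], [-0.396, -0.751, 0.528, -1.045], [0.0, 0.0, 0.0, 1.0]]}
wrist {'vfov': 69.831, 'cx': 260.153, 'cy': 184.785, 'k1': -0.048, 'world_to_cam': [[0.283, -0.959, -0.0, -0.525], [0.927, 0.274, -0.256, 0.031], [0.246, 0.072, 0.967, -0.389], [0.0, 0.0, 0.0, 1.0]]}
{'time': 0.1, 'qpos': array([-1.42901928e+00,  3.42614388e-01,  1.52491854e+00, -1.34391368e-05,
        1.27542188e+00, -1.45998735e-01]), 'qvel': array([ 1.02199898e-03, -2.59309336e-03, -1.62377760e-03, -1.03133634e-04,
        1.25334304e-03, -5.00092054e-05]), 'joint_efforts': array([ 8.19493707e-04, -4.32004774e+01, -2.44694763e+01,  7.18625123e-02,
        5.25937497e-02, -3.10241808e-05]), 'tool_pos': array([ 0.14897081, -0.50303547,  0.22613557]), 'tool_rot': array([-3.14024313e+00, -1.85450658e-04,  2.87779577e-01]), 'contact_force': array([ 0.04111073,  0.0569821 , -0.15092907]), 'torque': array([ 0.02136982, -0.0268828 ,  0.02266929]), 'grip_force': 0.0, 'opening': 0.0917539652482832}
```

View pics/top0.png

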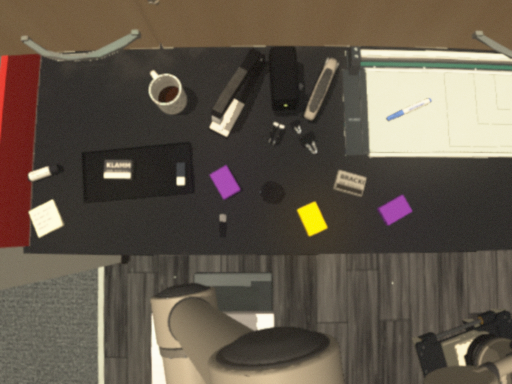

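View pics/side0.png

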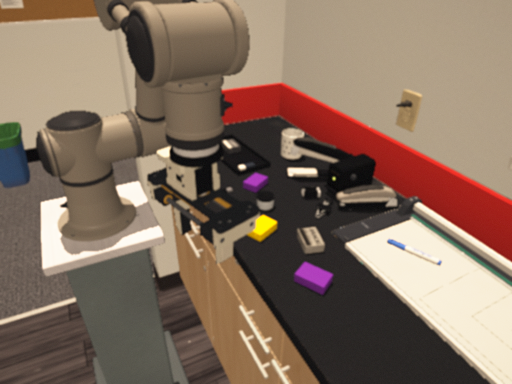

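The top view shows the tray at about (82–193, 145–202), the first box at (118,169) and the eraser at (180,174). The tub is at (272,192) and the second box at (350,182). The purple and yellow blocks are look-alikes. Next I'll measure the edges.

```bash
cat > h.py <<'E'
from cell import *
import cv2,numpy as np
def ray(m,uv,H=384):
    f=H/2/np.tan(np.radians(m["vfov"])/2)
    d=(np.atleast_2d(uv).astype(float)-[m["cx"],m["cy"]])/f
    K=np.eye(3);p=cv2.undistortPoints(d[:,None],K,np.array([m["k1"],0,0,0.]))[:,0]
    W=np.asarray(m["world_to_cam"]);R=W[:3,:3];o=-R.T@W[:3,3]
    return o,np.c_[p[:,0],-p[:,1],-np.ones(len(p))]@R
def cast(m,uv,z):
    o,d=ray(m,uv);return o+d*((z-o[2])/d[:,2])[:,None]
def proj(m,P):
    f=192/np.tan(np.radians(m["vfov"])/2);W=np.asarray(m["world_to_cam"])
    c=np.atleast_2d(P)@W[:3,:3].T+W[:3,3];s=np.c_[c[:,0],-c[:,1]]/-c[:,2:]
    return s*(1+m["k1"]*(s**2).sum(1,keepdims=True))*f+[m["cx"],m["cy"]]
def rect(mask,m,z):
    """largest blob -> min area rectangle on plane z: centre, sides, angle"""
    c=max(cv2.findContours(mask.astype(np.uint8),cv2.RETR_EXTERNAL,cv2.CHAIN_APPROX_NONE)[0],key=cv2.contourArea)
    P=cast(m,c[:,0],z)[:,:2]*1000
    (x,y),(w,h),a=cv2.minAreaRect(P.astype(np.float32))
    if w<h: w,h,a=h,w,a+90
    return np.round([x,y,w,h,(a+90)%180-90],1)   # a: direction of long side from +x
E
python3 - <<'E'
from h import *
a=cv2.imread("pics/top0.png");m=camera_model("top")
hsv=cv2.cvtColor(a,cv2.COLOR_BGR2HSV);V=hsv[:,:,2]
print(V[130:210:4,150],V[165,75:90],V[165,188:200])
x=V.copy()
def sub(c0,c1,r0,r1,thr):
    M=np.zeros(V.shape,bool);M[r0:r1,c0:c1]=V[r0:r1,c0:c1]>thr
    return cv2.morphologyEx(M.astype(np.uint8),cv2.MORPH_CLOSE,np.ones((5,5)))
print("first",rect(sub(98,140,152,188,70),m,.027))
print("second",rect(sub(325,375,162,202,70),m,.024))
c=np.hstack([cv2.resize(np.clip(a[138:208,74:200].astype(int)*2,0,255).astype(np.uint8),None,fx=4,fy=4,interpolation=2),cv2.resize(a[150:220,325:395],None,fx=4,fy=4,interpolation=2)])
cv2.imwrite("pics/c1.png",c)
E
```

```text
[52 52 58 50 35 40 35 40 41 39 41 41 42 37 42 42 37 52 53 55] [53 53 52 53 54 50 50 38 26 22 33 38 32 36 34] [38 34 31 31 36 47 49 54 52 49 51 54]
first [521.9 244.2  76.3  50.3  89.1]
second [ 482.  -360.9   82.5   58.6   73.9]
```

View pics/c1.png

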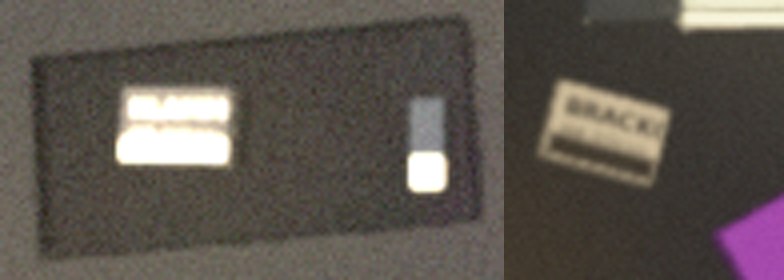

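The crop shows the tray's corners near (82,153), (190,142), (194,192) and (84,202) in full-image pixels. The first box lies nearly square to the image, and the second is turned about 15°. Next I'll fit the tray and the second box.

```bash
python3 - <<'E'
from h import *
a=cv2.imread("pics/top0.png");m=camera_model("top")
V=cv2.GaussianBlur(cv2.cvtColor(a,cv2.COLOR_BGR2HSV)[:,:,2],(5,5),0)
M=np.zeros(V.shape,np.uint8);M[138:208,76:200]=V[138:208,76:200]<45
M[155:185,98:140]=1;M[158:190,170:188]=1
M=cv2.morphologyEx(cv2.morphologyEx(M,cv2.MORPH_OPEN,np.ones((3,3))),cv2.MORPH_CLOSE,np.ones((5,5)))
print("tray",rect(M,m,.016))
for t in(80,90,100,110):
    S=np.zeros(V.shape,np.uint8);S[160:205,325:375]=cv2.cvtColor(a,cv2.COLOR_BGR2GRAY)[160:205,325:375]>t
    S=cv2.morphologyEx(S,cv2.MORPH_CLOSE,np.ones((5,5)));print(t,rect(S,m,.024))
T=np.zeros(V.shape,np.uint8);T[178:206,258:288]=V[178:206,258:288]<35;print("tub",rect(T,m,.037))
E
```

```text
tray [516.  195.  302.3 140.9 -85.4]
80 [ 482.1 -361.5   80.    56.1   74.3]
90 [ 482.1 -361.5   78.9   54.    73.6]
100 [ 482.3 -361.5   77.6   52.6   74. ]
110 [ 482.3 -361.7   76.1   51.9   74. ]Traceback (most recent call last):
  File "<stdin>", line 11, in <module>
  File "h.py", line 17, in rect
    c=max(cv2.findContours(mask.astype(np.uint8),cv2.RETR_EXTERNAL,cv2.CHAIN_APPROX_NONE)[0],key=cv2.contourArea)
ValueError: max() iterable argument is empty
```

Emit:
{"fn": "step_arm", "kwargs": {
  "commands": [
    [0,4,2,0,0,0,-0.1],
    [0,8,4,0,0,0,-0.208],
    [0,12,6,0,0,0,-0.208],
    [0,15,9,0,0,0,-0.208],
    [0,18,12,0,0,0,-0.208]
  ]
}}

```text
time: 0.52
tool_pos: [0.3224, -0.3901, 0.2262]
tool_rot: [-3.141, 0.0, 0.079]
contact_force: [0.6, -1.4, 0.5]
opening: 0.063
grip_force: 0.0
```

Emit:
{"fn": "step_arm", "kwargs": {
  "commands": [
    [0,2,3.5,0,0,0,0],
    [0,4,7,0,0,0,0],
    [0,5,10.5,0,0,0,0],
    [0,6,14,0,0,0,0],
    [0,7,17.5,0,0,0,0]
  ]
}}

```text
time: 0.93
tool_pos: [0.3911, -0.2143, 0.2264]
tool_rot: [-3.141, 0.001, 0.08]
contact_force: [1.1, -0.0, -0.0]
opening: 0.03
grip_force: 0.0
```

Emit:
{"fn": "step_arm", "kwargs": {
  "commands": [
    [0,0.5,3.7,0,0,0,0],
    [0,1,7.4,0,0,0,0],
    [0,1.5,11.1,0,0,0,0],
    [0,2,14.8,0,0,0,0],
    [0,2.5,18.5,0,0,0,0]
  ]
}}

```text
time: 1.35
tool_pos: [0.4157, -0.0294, 0.2266]
tool_rot: [-3.142, 0.0, 0.08]
contact_force: [1.3, 0.2, 0.5]
opening: 0.0007
grip_force: 0.0
```

Emit:
{"fn": "step_arm", "kwargs": {
  "commands": [
    [0,0.5,3.7,0,0,0,0],
    [0,1,7.4,0,0,0,0],
    [0,2,11.1,0,0,0,0],
    [0,3,14.8,0,0,0,0],
    [0,4,18.5,0,0,0,0]
  ]
}}

```text
time: 1.77
tool_pos: [0.4558, 0.1558, 0.2266]
tool_rot: [3.141, 0.0, 0.08]
contact_force: [0.9, -0.2, 1.6]
opening: 0.0005
grip_force: 0.0
```

Emit:
{"fn": "step_arm", "kwargs": {
  "commands": [
    [0,0,3,0,0,0,0],
    [0,0,4,0,0,0,0],
    [0,0,4,0,0,0,0]
  ]
}}

```text
time: 2.02
tool_pos: [0.4555, 0.1957, 0.2261]
tool_rot: [-3.142, 0.001, 0.083]
contact_force: [0.5, -1.3, -0.3]
opening: 0.0002
grip_force: 0.0
```

```bash
python3 - <<'E'
from h import *
m=camera_model("wrist");a=read_camera("wrist")[:,:,::-1].copy()
import pickle;pickle.dump((m,a),open("w1.pkl","wb"))
cv2.imwrite("pics/w1.png",np.clip(a*1.0,0,255).astype(np.uint8));print(observe()["tool_pos"])
E
```

```text
[0.45552384 0.19408722 0.22624214]
```

View pics/w1.png

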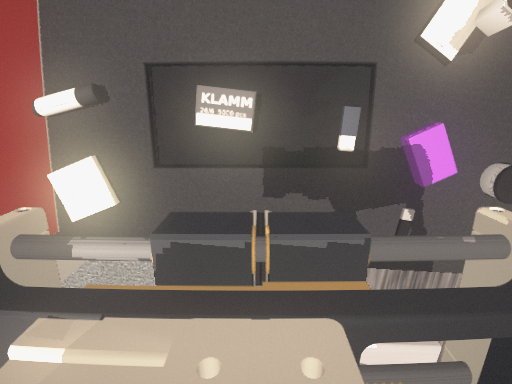

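The wrist view shows the tray rim from (147,63) to (375,62) and down to (370,168) and (151,168). The first box, KLAMM, is at (195–256, 85–131).

```bash
python3 - <<'E'
from h import *
import pickle;m,a=pickle.load(open("w1.pkl","rb"))
g=cv2.cvtColor(a,cv2.COLOR_BGR2GRAY)
c=np.array([[147,63],[375,62],[370,168],[151,168]])
P=cast(m,c,.017)*1000;print(P.round(1))
d=lambda i,j:np.linalg.norm(P[i]-P[j]).round(1)
print(d(0,1),d(1,2),d(2,3),d(3,0),P.mean(0).round(1))
for i,j in((0,1),(3,2)): print(np.degrees(np.arctan2(*(P[j]-P[i])[[1,0]])))
for i,j in((3,0),(2,1)): print(np.degrees(np.arctan2(*(P[j]-P[i])[[1,0]])))
for t in(60,75,90):
  M=np.zeros(g.shape,np.uint8);M[75:140,180:270]=g[75:140,180:270]>t
  M=cv2.morphologyEx(M,cv2.MORPH_CLOSE,np.ones((9,9)));print(t,rect(M,m,.027))
x=np.hstack([cv2.resize(np.clip(a[50:180,135:270].astype(int)*3,0,255).astype(np.uint8),None,fx=3,fy=3,interpolation=2),cv2.resize(np.clip(a[50:180,260:390].astype(int)*3,0,255).astype(np.uint8),None,fx=3,fy=3,interpolation=2)])
cv2.imwrite("pics/w1c.png",x)
E
```

```text
[[573.3 347.6  17. ]
 [598.3  62.3  17. ]
 [463.4  44.8  17. ]
 [438.7 343.9  17. ]]
286.4 136.0 300.0 134.7 [518.4 199.7  17. ]
-85.0027596412093
-85.2734236694391
1.5991184991271727
7.397059739442865
60 [526.  247.2 115.   78.2 -85.5]
75 [526.  247.2 115.   78.2 -85.5]
90 [522.9 241.4 103.5  71.  -85.3]
```

View pics/w1c.png

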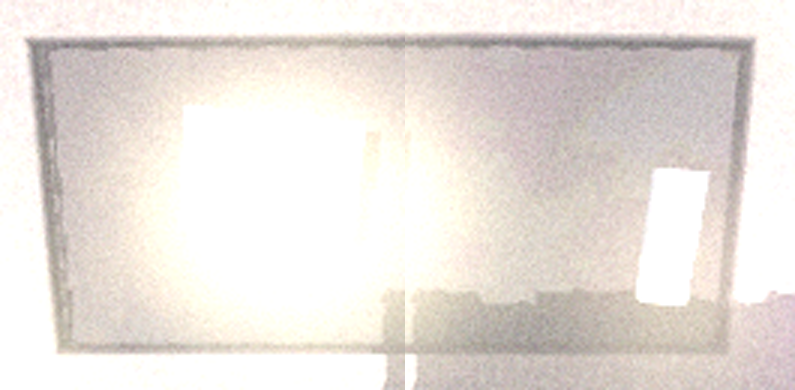

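The brightened crop gives sharper outer rim corners: (144,63), (376.7,62.7), (367.3,167.3) and (154.3,167.3).

```bash
python3 - <<'E'
from h import *
import pickle;m,a=pickle.load(open("w1.pkl","rb"))
g=cv2.cvtColor(a,cv2.COLOR_BGR2GRAY)
c=np.array([[144,63],[376.7,62.7],[367.3,167.3],[154.3,167.3]])
P=cast(m,c,.017)*1000;print(P.round(1))
d=lambda i,j:np.linalg.norm(P[i]-P[j]).round(1)
print(d(0,1),d(1,2),d(2,3),d(3,0),P.mean(0).round(1))
for i,j in((0,1),(3,2),(3,0),(2,1)): print(np.degrees(np.arctan2(*(P[j]-P[i])[[1,0]])).round(1),end=" ")
print(g[108,185:265],g[75:140:2,225])
for t in(45,50,55):
  M=np.zeros(g.shape,np.uint8);M[78:138,186:266]=g[78:138,186:266]>t
  M=cv2.morphologyEx(M,cv2.MORPH_CLOSE,np.ones((9,9)));print(t,rect(M,m,.027))
E
```

```text
[[573.1 351.4  17. ]
 [597.7  60.   17. ]
 [464.1  48.7  17. ]
 [440.1 339.3  17. ]]
292.4 134.1 291.5 133.6 [518.7 199.9  17. ]
-85.2 -85.3 5.2 4.8 [ 83  87  82  86  88  89  90  92  89  90 127 150 155 155 157 203 220 236
 215 183 232 238 205 171 214 185 198 206 186 162 162 160 164 167 168 167
 163 162 162 160 163 161 162 162 163 162 163 161 163 161 163 161 159 163
 161 162 163 164 159 163 161 160 163 165 170 178 176 158 145 128  94  91
  91  91  89  93  93  96  95  95] [ 83  82  89  89  88  92  95 151 157 156 200 247 247 247 247 191 163 171
 222 223 209 247 247 247 247 247 247 110 110 106 106 106 105]
45 [525.6 245.8 101.9  72.1 -85.5]
50 [525.6 245.8 101.9  72.1 -85.5]
55 [525.6 245.8 101.9  72.1 -85.5]
```

Emit:
{"fn": "step_arm", "kwargs": {
  "commands": [
    [0,0.6,2.6,-2,0,0,0],
    [0,1.3,5.1,-5,0,0,0],
    [0,1.3,5.1,-9,0,0,0],
    [0,1.3,5.1,-13,0,0,0],
    [0,1.3,5.1,-16,0,0,0]
  ]
}}

```text
time: 2.48
tool_pos: [0.4679, 0.2427, 0.0641]
tool_rot: [3.14, 0.003, 0.079]
contact_force: [-0.5, -0.2, -0.0]
opening: 0.0001
grip_force: 0.0
```

Emit:
{"fn": "step_arm", "kwargs": {
  "commands": [
    [0,0,0,-2,0,0,0],
    [0,0,0,-4,0,0,0],
    [0,0,0,-5,0,0,0],
    [0,0,0,-5.6,0,0,0],
    [0,0,0,-5.6,0,0,0]
  ]
}}

```text
time: 2.9
tool_pos: [0.4689, 0.2436, 0.0102]
tool_rot: [3.141, 0.001, 0.079]
contact_force: [-0.6, -0.5, -0.4]
opening: 0.0008
grip_force: 0.0
```

```bash
python3 - <<'E'
from h import *
import pickle;m,a=pickle.load(open("w1.pkl","rb"))
g=cv2.cvtColor(a,cv2.COLOR_BGR2GRAY)
M=np.zeros(g.shape,np.uint8);M[78:138,186:266]=g[78:138,186:266]>122
M=cv2.morphologyEx(M,cv2.MORPH_CLOSE,np.ones((9,9)));print(rect(M,m,.027))
print(observe()["tool_pos"])
E
```

```text
[525.2 245.7  74.6  49.9  87.8]
[0.46889175 0.24357509 0.01020185]
```

Emit:
{"fn": "step_arm", "kwargs": {
  "commands": [
    [0,1,0.1,0,0,0,0],
    [0,2,0.2,0,0,0,0],
    [0,2.9,0.3,0,0,0,0],
    [0,3.6,0.35,0,0,0,0],
    [0,4.1,0.4,0,0,0,0]
  ]
}}

```text
time: 3.32
tool_pos: [0.5113, 0.2487, 0.0117]
tool_rot: [-3.141, -0.002, 0.079]
contact_force: [-0.9, -0.2, -0.9]
opening: 0.0003
grip_force: 0.3
```

Emit:
{"fn": "step_arm", "kwargs": {
  "commands": [
    [0,0.2,0,0,0,0,0],
    [0,0.4,0,0,0,0,0],
    [0,0.5,0,0,0,0,0],
    [0,0.6,0,0,0,0,0]
  ]
}}

```text
time: 3.65
tool_pos: [0.5157, 0.2487, 0.0107]
tool_rot: [3.141, 0.001, 0.08]
contact_force: [-0.9, 0.7, 0.0]
opening: 0.0003
grip_force: 0.3
```

Emit:
{"fn": "step_arm", "kwargs": {
  "commands": [
    [0,0.1,0,0,0,0,0],
    [0,0.2,0,0,0,0,0],
    [0,0.2,0,0,0,0,0]
  ]
}}

```text
time: 3.9
tool_pos: [0.5181, 0.2488, 0.0107]
tool_rot: [3.142, -0.0, 0.08]
contact_force: [0.6, -0.2, 0.8]
opening: 0.0003
grip_force: 0.0
```

Emit:
{"fn": "step_arm", "kwargs": {
  "commands": [
    [0,0.1,0,0,0,0,0],
    [0,0.2,0,0,0,0,0],
    [0,0.2,0,0,0,0,0]
  ]
}}

```text
time: 4.15
tool_pos: [0.5188, 0.2486, 0.0106]
tool_rot: [3.141, 0.003, 0.08]
contact_force: [-5.5, -2.0, 3.6]
opening: 0.0002
grip_force: 2.5
```

Emit:
{"fn": "step_arm", "kwargs": {
  "commands": [
    [0,0.1,0,0,0,0,0],
    [0,0.2,0,0,0,0,0],
    [0,0.2,0,0,0,0,0]
  ]
}}

```text
time: 4.4
tool_pos: [0.5188, 0.2486, 0.0104]
tool_rot: [3.141, 0.007, 0.08]
contact_force: [-12.1, -0.1, 7.5]
opening: 0.0003
grip_force: 5.7
```

```bash
cat > look.py <<'E'
from h import *
import pickle,sys
m=camera_model("wrist");a=read_camera("wrist")[:,:,::-1].copy()
pickle.dump((m,a),open(sys.argv[1]+".pkl","wb"));cv2.imwrite("pics/"+sys.argv[1]+".png",a);s=observe();print(s["tool_pos"],s["contact_force"])
E
python3 look.py w2
```

```text
[0.51884488 0.24857748 0.01046532] [-11.45182453   0.97075694   7.14683263]
```

View pics/w2.png

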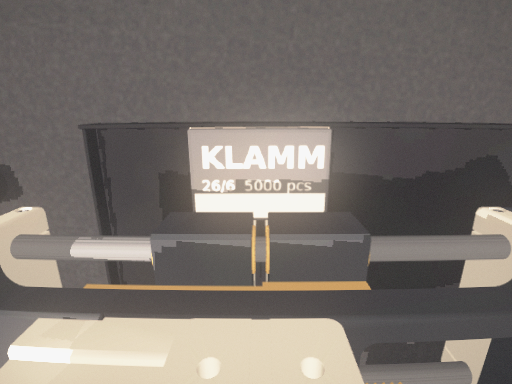

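The box now sits flush with the far wall: its far edge meets the wall near row 127, and the force rises to 12 N. Next I go round to its right end.

Emit:
{"fn": "step_arm", "kwargs": {
  "commands": [
    [0,-1,-0.1,0,0,0,0],
    [0,-2,-0.2,0,0,0,0],
    [0,-1.8,-3,0,0,0,0],
    [0,-1.4,-6.9,0,0,0,0],
    [0,-1.4,-6.9,0,0,0,0]
  ]
}}

```text
time: 4.87
tool_pos: [0.5089, 0.1752, 0.0108]
tool_rot: [3.14, -0.001, 0.077]
contact_force: [0.2, 0.3, 0.1]
opening: 0.0004
grip_force: 0.0
```

Emit:
{"fn": "step_arm", "kwargs": {
  "commands": [
    [0,2,0.2,0,0,0,0],
    [0,4,0.3,0,0,0,0],
    [0,5,0.4,0,0,0,0],
    [0,5,0.4,0,0,0,0]
  ]
}}

```text
time: 5.2
tool_pos: [0.5609, 0.1838, 0.0111]
tool_rot: [-3.141, -0.004, 0.079]
contact_force: [-0.3, 0.2, 0.1]
opening: 0.0008
grip_force: 0.0
```

Emit:
{"fn": "step_arm", "kwargs": {
  "commands": [
    [0,-0.1,1.5,0,0,0,0],
    [0,-0.25,3,0,0,0,0],
    [0,-0.4,4.4,0,0,0,0],
    [0,-0.45,5.4,0,0,0,0],
    [0,-0.5,6.2,0,0,0,0]
  ]
}}

```text
time: 5.62
tool_pos: [0.5525, 0.247, 0.0107]
tool_rot: [3.141, 0.0, 0.081]
contact_force: [-0.3, -0.8, -0.6]
opening: 0.0004
grip_force: 0.1
```

Emit:
{"fn": "step_arm", "kwargs": {
  "commands": [
    [0,0,0.2,0,0,0,0],
    [0,-0.05,0.4,0,0,0,0],
    [0,-0.05,0.4,0,0,0,0]
  ]
}}

```text
time: 5.87
tool_pos: [0.5524, 0.2498, 0.0108]
tool_rot: [3.141, -0.0, 0.08]
contact_force: [-0.2, -0.5, 0.6]
opening: 0.0003
grip_force: 0.0
```

Emit:
{"fn": "step_arm", "kwargs": {
  "commands": [
    [0,0,0.1,0,0,0,0],
    [0,0,0.2,0,0,0,0],
    [0,0,0.2,0,0,0,0]
  ]
}}

```text
time: 6.12
tool_pos: [0.5526, 0.2514, 0.0108]
tool_rot: [3.141, 0.0, 0.079]
contact_force: [0.2, -0.3, -0.6]
opening: 0.0005
grip_force: 0.1
```

Emit:
{"fn": "step_arm", "kwargs": {
  "commands": [
    [0,0,0.1,0,0,0,0],
    [0,0,0.2,0,0,0,0],
    [0,0,0.2,0,0,0,0]
  ]
}}

```text
time: 6.37
tool_pos: [0.5526, 0.2538, 0.0108]
tool_rot: [3.142, -0.0, 0.08]
contact_force: [0.0, -0.1, 0.1]
opening: 0.0006
grip_force: 0.1
```

Emit:
{"fn": "step_arm", "kwargs": {
  "commands": [
    [0,0,0.1,0,0,0,0],
    [0,0,0.2,0,0,0,0],
    [0,0,0.2,0,0,0,0]
  ]
}}

```text
time: 6.62
tool_pos: [0.5525, 0.2559, 0.0108]
tool_rot: [3.142, -0.0, 0.08]
contact_force: [-0.0, -0.5, 0.1]
opening: 0.0005
grip_force: 0.0
```

Emit:
{"fn": "step_arm", "kwargs": {
  "commands": [
    [0,0,0.1,0,0,0,0],
    [0,0,0.2,0,0,0,0],
    [0,0,0.2,0,0,0,0]
  ]
}}

```text
time: 6.87
tool_pos: [0.5525, 0.258, 0.0107]
tool_rot: [3.142, -0.0, 0.08]
contact_force: [-0.0, 1.0, -0.3]
opening: 0.0005
grip_force: 0.0
```

Emit:
{"fn": "step_arm", "kwargs": {
  "commands": [
    [0,0,0.1,0,0,0,0],
    [0,0,0.2,0,0,0,0],
    [0,0,0.2,0,0,0,0]
  ]
}}

```text
time: 7.12
tool_pos: [0.5525, 0.2588, 0.0107]
tool_rot: [3.14, 0.001, 0.08]
contact_force: [-0.3, -5.8, 0.7]
opening: 0.0004
grip_force: 2.7
```

```bash
python3 look.py w3
```

```text
[0.55255464 0.25877474 0.01075707] [ 0.30166861 -4.77592593  1.2444924 ]
```

View pics/w3.png

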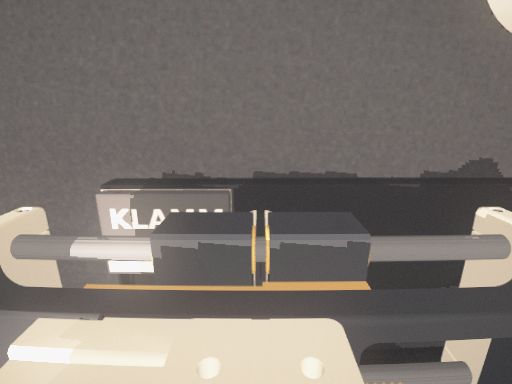

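Emit:
{"fn": "step_arm", "kwargs": {
  "commands": [
    [0,0.1,-1,0,0,0,0],
    [0,-1.5,-1.2,0,0,0,0],
    [0,-4.8,-1.4,0,0,0,0],
    [0,-4.8,-1.4,0,0,0,0],
    [0,-5,2,0,0,0,0]
  ]
}}

```text
time: 7.58
tool_pos: [0.5009, 0.2753, 0.0103]
tool_rot: [3.139, 0.004, 0.076]
contact_force: [2.1, 0.5, 1.0]
opening: 0.0007
grip_force: 0.0
```

Emit:
{"fn": "step_arm", "kwargs": {
  "commands": [
    [0,-0.3,3.1,0,0,0,0],
    [0,-0.3,3.1,0,0,0,0],
    [0,0.4,3.2,0,0,0,0],
    [0,0.8,3.2,0,0,0,0],
    [0,0.8,3.2,0,0,0,0]
  ]
}}

```text
time: 8.0
tool_pos: [0.5119, 0.3109, 0.0108]
tool_rot: [3.142, -0.001, 0.079]
contact_force: [-0.8, 0.1, 0.4]
opening: 0.0005
grip_force: 0.0
```

Emit:
{"fn": "step_arm", "kwargs": {
  "commands": [
    [0,0.1,0,0,0,0,0],
    [0,0.2,0,0,0,0,0],
    [0,0.2,0,0,0,0,0]
  ]
}}

```text
time: 8.25
tool_pos: [0.5128, 0.311, 0.0107]
tool_rot: [3.141, 0.0, 0.079]
contact_force: [-0.1, -0.4, -0.1]
opening: 0.001
grip_force: 0.0
```

Emit:
{"fn": "step_arm", "kwargs": {
  "commands": [
    [0,0.1,0,0,0,0,0],
    [0,0.2,0,0,0,0,0],
    [0,0.2,0,0,0,0,0]
  ]
}}

```text
time: 8.5
tool_pos: [0.5136, 0.3113, 0.0106]
tool_rot: [3.141, 0.002, 0.08]
contact_force: [-2.9, -1.4, 2.6]
opening: 0.0005
grip_force: 1.9
```

Emit:
{"fn": "step_arm", "kwargs": {
  "commands": [
    [0,0.1,0,0,0,0,0],
    [0,0.2,0,0,0,0,0],
    [0,0.2,0,0,0,0,0]
  ]
}}

```text
time: 8.75
tool_pos: [0.5136, 0.3113, 0.0105]
tool_rot: [3.14, 0.006, 0.08]
contact_force: [-10.6, -1.4, 6.8]
opening: 0.0006
grip_force: 5.3
```

Emit:
{"fn": "step_arm", "kwargs": {
  "commands": [
    [0,-1,0,0,0,0,0],
    [0,-2.5,0,1,0,0,0],
    [0,-4,0,5,0,0,0],
    [0,-5,0,9,0,0,0],
    [0,-5,0,13,0,0,0]
  ]
}}

```text
time: 9.17
tool_pos: [0.4643, 0.3117, 0.1417]
tool_rot: [3.141, 0.002, 0.081]
contact_force: [1.3, 1.0, -0.1]
opening: 0.0001
grip_force: 0.0
```

Emit:
{"fn": "step_arm", "kwargs": {
  "commands": [
    [0,0,-1,4,0,0,0],
    [0,0,-4,6,0,0,0],
    [0,0,-7,7,0,0,0],
    [0,0,-8,7.5,0,0,0],
    [0,0,-8,7.5,0,0,0]
  ]
}}

```text
time: 9.58
tool_pos: [0.4675, 0.2302, 0.2174]
tool_rot: [-3.141, -0.003, 0.077]
contact_force: [0.2, 0.5, 0.3]
opening: 0.0007
grip_force: 0.0
```

```bash
python3 look.py w4
```

```text
[0.46706814 0.23129133 0.21626481] [ 0.06472775  0.3117767  -0.03384104]
```

View pics/w4.png

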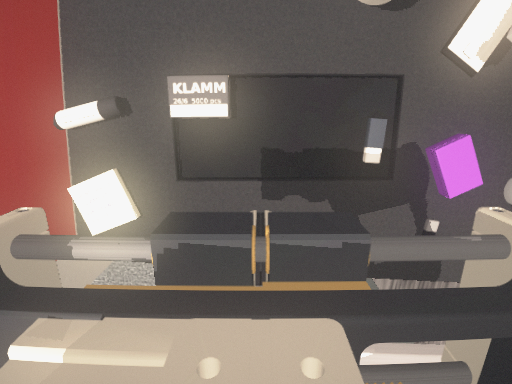

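The first box sits in the far left corner, at pixels (168–229, 76–118), parallel to the walls. On to the second box.

Emit:
{"fn": "step_arm", "kwargs": {
  "commands": [
    [0,0,-3.7,0,0,0,0.12],
    [0,0,-7.4,0,0,0,0.24],
    [0,0,-11,0,0,0,0.36],
    [0,0,-14.5,0,0,0,0.48],
    [0,0,-18,0,0,0,0.6]
  ]
}}

```text
time: 10.05
tool_pos: [0.4666, 0.0565, 0.2146]
tool_rot: [-3.14, 0.001, 0.647]
contact_force: [0.0, -0.0, 0.0]
opening: 0.0004
grip_force: 0.0
```

Emit:
{"fn": "step_arm", "kwargs": {
  "commands": [
    [1,0,-3.7,0,0,0,0.12],
    [1,0,-7.4,0,0,0,0.24],
    [1,0,-11,0,0,0,0.36],
    [1,0,-14.5,0,0,0,0.48],
    [1,0,-18,0,0,0,0.61]
  ]
}}

```text
time: 10.47
tool_pos: [0.4672, -0.1199, 0.2147]
tool_rot: [-3.14, -0.001, 1.196]
contact_force: [-0.1, 0.4, 1.2]
opening: 0.0293
grip_force: 0.0
```

Emit:
{"fn": "step_arm", "kwargs": {
  "commands": [
    [1,0.3,-3.7,0,0,0,0],
    [1,0.6,-7.4,0,0,0,0],
    [1,0.9,-11,0,0,0,0],
    [1,1.2,-14.5,0,0,0,0],
    [1,1.5,-18,0,0,0,0]
  ]
}}

```text
time: 10.88
tool_pos: [0.4827, -0.3001, 0.2143]
tool_rot: [-3.14, -0.001, 1.19]
contact_force: [-0.4, -0.1, 0.8]
opening: 0.0625
grip_force: 0.0
```

Emit:
{"fn": "step_arm", "kwargs": {
  "commands": [
    [1,0,-2,0,0,0,0],
    [1,0,-4.5,0,0,0,0],
    [1,0,-4.5,0,0,0,0],
    [1,0,-4.5,0,0,0,0]
  ]
}}

```text
time: 11.22
tool_pos: [0.4823, -0.3442, 0.2138]
tool_rot: [-3.14, -0.001, 1.188]
contact_force: [0.6, 0.3, -0.4]
opening: 0.0888
grip_force: 0.0
```

```bash
python3 look.py w5; python3 - <<'E'
from h import *
import pickle
m,a=pickle.load(open("w5.pkl","rb"));g=cv2.cvtColor(a,cv2.COLOR_BGR2GRAY)
print(observe()["tool_rot"],proj(m,[.482,-.361,.024]))
u,v=proj(m,[.482,-.361,.024])[0].astype(int);print(g[v,u-60:u+60:3],g[v-50:v+50:3,u])
E
```

```text
[ 0.48235248 -0.34329194  0.21422689] [-0.14664624  0.4820445   0.59607696]
[-3.13965458e+00 -1.48954280e-03  1.18933326e+00] [[264.47084287 179.07089839]]
[ 66  65  66  64  63  62  59  60  62  60  61  58  62  60  69  66  68  65
  84 155 165 189 164  82 146 187 186 151  62  63  63  62  63  60  65  64
  62  63  62  68] [ 57  62  62  59  58  59  67 168 190 190 187 187 185 182 188 154 153 159
 173 152 172 162 168 156 187 131  50  57  49  45  47  44  46  43]
```

View pics/w5.png

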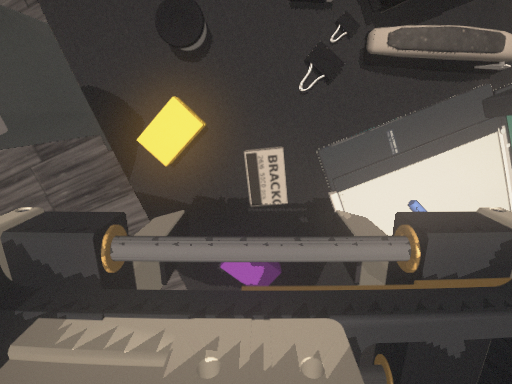

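The wrist view shows BRACKO at (244–288, 148–207), the yellow block clear to its left, and the drawing pad near column 320 on its right. I'll use a partial opening to stay off the pad.

```bash
python3 - <<'E'
from h import *
import pickle
m,a=pickle.load(open("w5.pkl","rb"));g=cv2.cvtColor(a,cv2.COLOR_BGR2GRAY)
for t in(100,115,130):
  M=np.zeros(g.shape,np.uint8);M[138:209,230:305]=g[138:209,230:305]>t
  M=cv2.morphologyEx(M,cv2.MORPH_CLOSE,np.ones((11,11)));print(rect(M,m,.024))
print(cast(m,[[325,178]],.0)*1000)
E
```

```text
[ 484.4 -359.5   76.2   50.6   73.8]
[ 484.5 -359.3   75.5   50.2   73.9]
[ 484.4 -360.    73.9   49.7   74. ]
[[ 558.96943854 -396.59243388    0.        ]]
```

Emit:
{"fn": "step_arm", "kwargs": {
  "commands": [
    [0.78,0.2,-1.6,-3,0,0,0.1],
    [0.78,0.2,-1.6,-6,0,0,0.1],
    [0.78,0.2,-1.6,-9,0,0,0.1],
    [0.78,0.2,-1.6,-12,0,0,0.1],
    [0.78,0.2,-1.6,-15,0,0,0.1]
  ]
}}

```text
time: 11.68
tool_pos: [0.4845, -0.3582, 0.0643]
tool_rot: [3.142, -0.001, 1.291]
contact_force: [0.6, -1.3, -0.3]
opening: 0.0719
grip_force: 0.0
```

Emit:
{"fn": "step_arm", "kwargs": {
  "commands": [
    [0.78,0,0,-2,0,0,0],
    [0.78,0,0,-4,0,0,0],
    [0.78,0,0,-5,0,0,0],
    [0.78,0,0,-5.9,0,0,0],
    [0.78,0,0,-5.9,0,0,0]
  ]
}}

```text
time: 12.1
tool_pos: [0.4837, -0.3588, 0.0054]
tool_rot: [-3.14, -0.001, 1.29]
contact_force: [0.7, 0.1, -0.4]
opening: 0.0715
grip_force: 0.0
```

Close with a modest grip, then lift.

Emit:
{"fn": "step_arm", "kwargs": {
  "grip_force": 12,
  "commands": [
    [0.4,0,0,0,0,0,0],
    [0.4,0,0,0,0,0,0],
    [0.4,0,0,0,0,0,0],
    [0.4,0,0,0,0,0,0],
    [0.4,0,0,0,0,0,0]
  ]
}}

```text
time: 12.52
tool_pos: [0.4843, -0.3607, 0.0078]
tool_rot: [3.14, 0.001, 1.289]
contact_force: [-0.1, 0.1, 5.4]
opening: 0.0499
grip_force: 12.0
```

Emit:
{"fn": "step_arm", "kwargs": {
  "commands": [
    [0.4,0,0,1,0,0,0],
    [0.4,0,0,3,0,0,0],
    [0.4,0,0,6,0,0,0],
    [0.4,0,0,9,0,0,0],
    [0.4,0,0,12,0,0,0]
  ]
}}

```text
time: 12.93
tool_pos: [0.4836, -0.36, 0.1285]
tool_rot: [-3.141, -0.0, 1.289]
contact_force: [-0.2, -1.4, -1.1]
opening: 0.0497
grip_force: 12.0
```

Emit:
{"fn": "step_arm", "kwargs": {
  "commands": [
    [0.4,0,3,2,0,0,0.05],
    [0.4,0,6.6,3,0,0,0.12],
    [0.4,0,10.2,3,0,0,0.2],
    [0.4,0,13.8,3,0,0,0.28],
    [0.4,0,17.4,3,0,0,0.36]
  ]
}}

```text
time: 13.35
tool_pos: [0.4835, -0.1848, 0.1578]
tool_rot: [3.141, 0.001, 1.652]
contact_force: [1.6, 0.3, -1.7]
opening: 0.0499
grip_force: 12.0
```

Emit:
{"fn": "step_arm", "kwargs": {
  "commands": [
    [0.4,0.5,3.6,0,0,0,0],
    [0.4,1,7.2,0,0,0,0],
    [0.4,1.5,10.8,0,0,0,0],
    [0.4,2,14.4,0,0,0,0],
    [0.4,2.5,18,0,0,0,0]
  ]
}}

```text
time: 13.77
tool_pos: [0.5087, -0.0045, 0.1576]
tool_rot: [3.141, 0.0, 1.649]
contact_force: [0.1, -0.9, -1.0]
opening: 0.0499
grip_force: 12.0
```

Emit:
{"fn": "step_arm", "kwargs": {
  "commands": [
    [0.4,0.3,3.6,0,0,0,0],
    [0.4,0.6,7.2,0,0,0,0],
    [0.4,0.9,10.8,0,0,0,0],
    [0.4,1.2,14.4,0,0,0,0],
    [0.4,1.2,18,0,0,0,0]
  ]
}}

```text
time: 14.18
tool_pos: [0.521, 0.1755, 0.1575]
tool_rot: [3.141, -0.0, 1.649]
contact_force: [1.3, 0.6, -0.4]
opening: 0.0497
grip_force: 12.0
```

Emit:
{"fn": "step_arm", "kwargs": {
  "commands": [
    [0.4,0,2.5,0,0,0,0],
    [0.4,0,4.7,0,0,0,0],
    [0.4,0,4.7,0,0,0,0],
    [0.4,0,4.7,0,0,0,0]
  ]
}}

```text
time: 14.52
tool_pos: [0.5205, 0.2216, 0.1571]
tool_rot: [3.141, 0.0, 1.652]
contact_force: [-1.3, 0.4, -0.4]
opening: 0.0498
grip_force: 12.0
```

Emit:
{"fn": "step_arm", "kwargs": {
  "commands": [
    [0.4,0,0,-3,0,0,0],
    [0.4,0,0,-6,0,0,0],
    [0.4,0,0,-9,0,0,0],
    [0.4,0,0,-11,0,0,0],
    [0.4,0,0,-12.5,0,0,0]
  ]
}}

```text
time: 14.93
tool_pos: [0.5199, 0.219, 0.0299]
tool_rot: [-3.139, 0.001, 1.648]
contact_force: [-0.4, -1.2, -0.4]
opening: 0.0498
grip_force: 12.0
```

Emit:
{"fn": "step_arm", "kwargs": {
  "commands": [
    [0.4,0,0,-0.6,0,0,0],
    [0.4,0,0,-1.2,0,0,0],
    [0.4,0,0,-1.7,0,0,0],
    [0.4,0,0,-1.9,0,0,0],
    [0.4,0,0,-1.9,0,0,0]
  ]
}}

```text
time: 15.35
tool_pos: [0.5212, 0.2206, 0.0131]
tool_rot: [3.141, -0.0, 1.649]
contact_force: [-0.7, 1.1, -0.5]
opening: 0.05
grip_force: 12.0
```

Emit:
{"fn": "step_arm", "kwargs": {
  "commands": [
    [0.4,0,0,-0.1,0,0,0],
    [0.4,0,0,-0.2,0,0,0],
    [0.4,0,0,-0.2,0,0,0]
  ]
}}

```text
time: 15.6
tool_pos: [0.5211, 0.2209, 0.0111]
tool_rot: [3.141, -0.0, 1.649]
contact_force: [-0.0, -0.4, -1.2]
opening: 0.0499
grip_force: 12.0
```

Emit:
{"fn": "step_arm", "kwargs": {
  "commands": [
    [0.66,0,0,0,0,0,0],
    [0.66,0,0,0,0,0,0],
    [0.66,0,0,0,0,0,0],
    [0.66,0,0,0,0,0,0]
  ]
}}

```text
time: 15.93
tool_pos: [0.521, 0.2208, 0.0109]
tool_rot: [3.141, -0.0, 1.649]
contact_force: [0.4, 0.2, -0.1]
opening: 0.061
grip_force: 0.0
```

Emit:
{"fn": "step_arm", "kwargs": {
  "commands": [
    [0.66,0,0,1,0,0,0],
    [0.66,0,0,3,0,0,0],
    [0.66,0,0,6,0,0,0],
    [0.66,0,0,9,0,0,0],
    [0.66,0,0,12,0,0,0]
  ]
}}

```text
time: 16.35
tool_pos: [0.5206, 0.2207, 0.1327]
tool_rot: [3.142, 0.0, 1.649]
contact_force: [0.7, 0.5, -0.4]
opening: 0.0606
grip_force: 0.0
```

```bash
python3 look.py w6; python3 - <<'E'
from h import *
import pickle
m,a=pickle.load(open("w6.pkl","rb"));g=cv2.cvtColor(a,cv2.COLOR_BGR2GRAY)
t=read_camera("top")[:,:,::-1].copy();cv2.imwrite("pics/top1.png",t)
print(proj(m,[[.5205,.221,.027],[.56,.304,.027]]))
E
```

```text
[0.523871   0.22168353 0.13918889] [2.04286983 0.45925987 4.24156023]
[[259.39416294 182.95226564]
 [309.03561885  99.3212554 ]]
```

Emit:
{"fn": "step_arm", "kwargs": {
  "commands": [
    [0,0,0,1,0,0,-0.12],
    [0,0,0,1,0,0,-0.24],
    [0,0,0,1,0,0,-0.36],
    [0,0,0,1,0,0,-0.48],
    [0,0,0,1,0,0,-0.6]
  ]
}}

```text
time: 16.87
tool_pos: [0.5206, 0.2207, 0.1408]
tool_rot: [-3.141, 0.0, 1.043]
contact_force: [-0.0, 0.3, -0.0]
opening: 0.0321
grip_force: 0.0
```

Emit:
{"fn": "step_arm", "kwargs": {
  "commands": [
    [0,-2,-0.2,0,0,0,-0.12],
    [0,-4.5,-0.4,0,0,0,-0.24],
    [0,-4.5,-0.4,0,0,0,-0.36],
    [0,-4.5,-0.4,0,0,0,-0.48],
    [0,-4.5,-0.4,0,0,0,-0.6]
  ]
}}

```text
time: 17.28
tool_pos: [0.4753, 0.2167, 0.1409]
tool_rot: [3.142, 0.0, 0.444]
contact_force: [-0.4, -0.3, 0.2]
opening: 0.0014
grip_force: 0.0
```

Emit:
{"fn": "step_arm", "kwargs": {
  "commands": [
    [0,0,0,4,0,0,-0.12],
    [0,0,0,6,0,0,-0.24],
    [0,0,0,6,0,0,-0.365],
    [0,0,0,6,0,0,-0.365],
    [0,0,0,6,0,0,-0.365]
  ]
}}

```text
time: 17.7
tool_pos: [0.4754, 0.2166, 0.2005]
tool_rot: [3.141, 0.001, 0.088]
contact_force: [-1.0, -0.9, -0.6]
opening: 0.0003
grip_force: 0.0
```

```bash
python3 look.py w7; python3 - <<'E'
from h import *
import pickle
m,a=pickle.load(open("w7.pkl","rb"));g=cv2.cvtColor(a,cv2.COLOR_BGR2GRAY)
print(proj(m,[[.5205,.221,.027],[.56,.304,.027]]))
E
```

```text
[0.47524273 0.21660012 0.20003281] [0.11175722 0.01696875 0.57122486]
[[259.46273639 132.79762373]
 [190.75047151  92.16949117]]
```

View pics/w7.png

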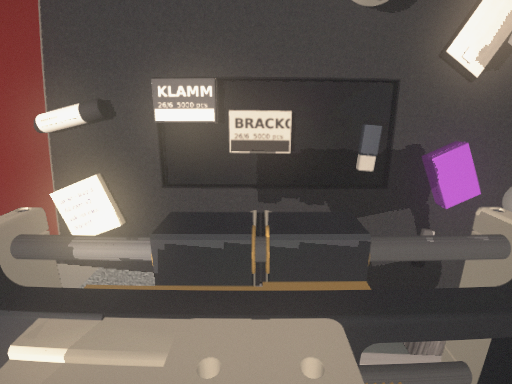

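The second box lies flat and parallel in the tray at (229–292, 110–154), with a clear gap to the first box at (153–216, 79–122). Now I push it to the far wall.

Emit:
{"fn": "step_arm", "kwargs": {
  "commands": [
    [0,0,0,-4,0,0,0],
    [0,0,0,-8,0,0,0],
    [0,0,0,-11,0,0,0],
    [0,0,0,-13,0,0,0],
    [0,0,0,-14,0,0,0]
  ]
}}

```text
time: 18.17
tool_pos: [0.4734, 0.216, 0.057]
tool_rot: [3.14, 0.007, 0.087]
contact_force: [0.2, 0.5, 0.2]
opening: 0.0003
grip_force: 0.0
```

Emit:
{"fn": "step_arm", "kwargs": {
  "commands": [
    [0,0,0,-2,0,0,0],
    [0,0,0,-3.5,0,0,0],
    [0,0,0,-4.5,0,0,0],
    [0,0,0,-4.9,0,0,0],
    [0,0,0,-4.9,0,0,0]
  ]
}}

```text
time: 18.58
tool_pos: [0.4756, 0.2167, 0.0112]
tool_rot: [3.141, 0.001, 0.085]
contact_force: [-0.5, -0.8, 0.1]
opening: 0.0002
grip_force: 0.0
```

Emit:
{"fn": "step_arm", "kwargs": {
  "commands": [
    [0,1,0.1,0,0,0,0],
    [0,2,0.2,0,0,0,0],
    [0,2.9,0.25,0,0,0,0],
    [0,3.6,0.3,0,0,0,0],
    [0,4.1,0.35,0,0,0,0]
  ]
}}

```text
time: 19.0
tool_pos: [0.518, 0.2204, 0.0124]
tool_rot: [-3.141, -0.001, 0.084]
contact_force: [-0.5, 0.0, 0.5]
opening: 0.0005
grip_force: 0.3
```

Emit:
{"fn": "step_arm", "kwargs": {
  "commands": [
    [0,0.1,0,0,0,0,0],
    [0,0.2,0,0,0,0,0],
    [0,0.2,0,0,0,0,0]
  ]
}}

```text
time: 19.25
tool_pos: [0.5188, 0.2202, 0.0118]
tool_rot: [3.141, 0.0, 0.084]
contact_force: [-0.7, 1.1, 0.1]
opening: 0.0003
grip_force: 0.0
```

Emit:
{"fn": "step_arm", "kwargs": {
  "commands": [
    [0,0.1,0,0,0,0,0],
    [0,0.2,0,0,0,0,0],
    [0,0.2,0,0,0,0,0]
  ]
}}

```text
time: 19.5
tool_pos: [0.5208, 0.2202, 0.0117]
tool_rot: [3.141, 0.0, 0.084]
contact_force: [-0.6, 0.2, -0.4]
opening: 0.0005
grip_force: 0.0
```

Emit:
{"fn": "step_arm", "kwargs": {
  "commands": [
    [0,0.1,0,0,0,0,0],
    [0,0.2,0,0,0,0,0],
    [0,0.2,0,0,0,0,0]
  ]
}}

```text
time: 19.75
tool_pos: [0.5212, 0.2202, 0.0115]
tool_rot: [3.141, 0.004, 0.084]
contact_force: [-6.2, 0.6, 4.1]
opening: 0.0007
grip_force: 2.8
```

Emit:
{"fn": "step_arm", "kwargs": {
  "commands": [
    [0,-1,-0.1,0,0,0,0],
    [0,-2,-0.2,0,0,0,0],
    [0,-1.8,-3,0,0,0,0],
    [0,-1.4,-6.9,0,0,0,0],
    [0,-1.4,-6.9,0,0,0,0]
  ]
}}

```text
time: 20.17
tool_pos: [0.5096, 0.1468, 0.0118]
tool_rot: [3.14, -0.0, 0.081]
contact_force: [1.4, -0.3, -0.6]
opening: 0.0007
grip_force: 0.0
```

Emit:
{"fn": "step_arm", "kwargs": {
  "commands": [
    [0,2,0.2,0,0,0,0],
    [0,4,0.3,0,0,0,0],
    [0,4.9,0.4,0,0,0,0],
    [0,4.9,0.4,0,0,0,0]
  ]
}}

```text
time: 20.5
tool_pos: [0.5603, 0.1553, 0.012]
tool_rot: [-3.142, -0.003, 0.083]
contact_force: [-0.2, -0.7, 0.2]
opening: 0.0002
grip_force: 0.0
```

Emit:
{"fn": "step_arm", "kwargs": {
  "commands": [
    [0,-0.1,1,0,0,0,0],
    [0,-0.15,1.8,0,0,0,0],
    [0,-0.2,2.2,0,0,0,0],
    [0,-0.2,2.4,0,0,0,0],
    [0,-0.2,2.4,0,0,0,0]
  ]
}}

```text
time: 20.92
tool_pos: [0.5553, 0.1802, 0.0118]
tool_rot: [3.142, 0.0, 0.086]
contact_force: [0.3, 0.2, -0.0]
opening: 0.0004
grip_force: 0.0
```

Emit:
{"fn": "step_arm", "kwargs": {
  "commands": [
    [0,0,0.1,0,0,0,0],
    [0,0,0.2,0,0,0,0],
    [0,0,0.2,0,0,0,0]
  ]
}}

```text
time: 21.17
tool_pos: [0.5558, 0.1812, 0.0118]
tool_rot: [3.141, 0.0, 0.084]
contact_force: [-0.1, 0.8, -0.2]
opening: 0.0003
grip_force: 0.0
```

Emit:
{"fn": "step_arm", "kwargs": {
  "commands": [
    [0,0,0.1,0,0,0,0],
    [0,0,0.2,0,0,0,0],
    [0,0,0.2,0,0,0,0]
  ]
}}

```text
time: 21.42
tool_pos: [0.5558, 0.1832, 0.0117]
tool_rot: [3.141, 0.0, 0.084]
contact_force: [0.2, -0.7, 0.1]
opening: 0.0006
grip_force: 0.3
```

Emit:
{"fn": "step_arm", "kwargs": {
  "commands": [
    [0,0,0.1,0,0,0,0],
    [0,0,0.1,0,0,0,0],
    [0,0,0.1,0,0,0,0]
  ]
}}

```text
time: 21.67
tool_pos: [0.5559, 0.1843, 0.0117]
tool_rot: [3.142, -0.0, 0.084]
contact_force: [-0.2, -1.0, -0.2]
opening: 0.001
grip_force: 0.2
```

Emit:
{"fn": "step_arm", "kwargs": {
  "commands": [
    [0,0,0.1,0,0,0,0],
    [0,0,0.1,0,0,0,0],
    [0,0,0.1,0,0,0,0]
  ]
}}

```text
time: 21.92
tool_pos: [0.5559, 0.1849, 0.0117]
tool_rot: [3.141, 0.0, 0.084]
contact_force: [-0.9, -3.8, 0.6]
opening: 0.0004
grip_force: 2.0
```

Emit:
{"fn": "step_arm", "kwargs": {
  "commands": [
    [0,0,0.1,0,0,0,0],
    [0,0,0.1,0,0,0,0],
    [0,0,0.1,0,0,0,0]
  ]
}}

```text
time: 22.17
tool_pos: [0.5559, 0.1849, 0.0117]
tool_rot: [3.14, 0.001, 0.084]
contact_force: [-0.8, -7.6, 0.6]
opening: 0.0005
grip_force: 4.2
```

Emit:
{"fn": "step_arm", "kwargs": {
  "commands": [
    [0,0.1,-1,0,0,0,0],
    [0,-1.5,-1.2,0,0,0,0],
    [0,-4.9,-1.4,0,0,0,0],
    [0,-4.9,-1.4,0,0,0,0],
    [0,-5,2,0,0,0,0]
  ]
}}

```text
time: 22.58
tool_pos: [0.5042, 0.2024, 0.0114]
tool_rot: [3.14, 0.004, 0.08]
contact_force: [1.5, 0.3, 0.8]
opening: 0.0005
grip_force: 0.0
```

Emit:
{"fn": "step_arm", "kwargs": {
  "commands": [
    [0,0,3,0,0,0,0],
    [0,0,3,0,0,0,0],
    [0,0.5,3,0,0,0,0],
    [0,0.9,3,0,0,0,0],
    [0,0.9,3,0,0,0,0]
  ]
}}

```text
time: 23.0
tool_pos: [0.5161, 0.2355, 0.0118]
tool_rot: [-3.142, -0.001, 0.083]
contact_force: [0.1, -0.3, -0.4]
opening: 0.0002
grip_force: 0.0
```

Emit:
{"fn": "step_arm", "kwargs": {
  "commands": [
    [0,0.1,0,0,0,0,0],
    [0,0.2,0,0,0,0,0],
    [0,0.2,0,0,0,0,0]
  ]
}}

```text
time: 23.25
tool_pos: [0.5172, 0.2356, 0.0117]
tool_rot: [3.142, 0.0, 0.083]
contact_force: [0.3, 0.3, 0.2]
opening: 0.0005
grip_force: 0.0
```

Emit:
{"fn": "step_arm", "kwargs": {
  "commands": [
    [0,0.1,0,0,0,0,0],
    [0,0.2,0,0,0,0,0],
    [0,0.2,0,0,0,0,0]
  ]
}}

```text
time: 23.5
tool_pos: [0.5191, 0.2362, 0.0118]
tool_rot: [3.142, -0.0, 0.084]
contact_force: [0.9, 0.9, 0.7]
opening: 0.0004
grip_force: 0.0
```

Emit:
{"fn": "step_arm", "kwargs": {
  "commands": [
    [0,0.1,0,0,0,0,0],
    [0,0.1,0,0,0,0,0],
    [0,0.1,0,0,0,0,0]
  ]
}}

```text
time: 23.75
tool_pos: [0.5199, 0.2363, 0.0117]
tool_rot: [3.141, 0.0, 0.084]
contact_force: [0.9, 0.7, 0.2]
opening: 0.0005
grip_force: 0.1
```

Emit:
{"fn": "step_arm", "kwargs": {
  "commands": [
    [0,0.1,0,0,0,0,0],
    [0,0.2,0,0,0,0,0],
    [0,0.2,0,0,0,0,0]
  ]
}}

```text
time: 24.0
tool_pos: [0.5199, 0.2362, 0.0115]
tool_rot: [3.141, 0.004, 0.084]
contact_force: [-6.3, 0.5, 4.8]
opening: 0.001
grip_force: 3.3
```

Emit:
{"fn": "step_arm", "kwargs": {
  "commands": [
    [0,0.1,0,0,0,0,0],
    [0,0.15,0,0,0,0,0],
    [0,0.15,0,0,0,0,0]
  ]
}}

```text
time: 24.25
tool_pos: [0.5199, 0.2362, 0.0115]
tool_rot: [3.141, 0.007, 0.084]
contact_force: [-12.2, 0.9, 7.4]
opening: 0.0005
grip_force: 5.6
```

Emit:
{"fn": "step_arm", "kwargs": {
  "commands": [
    [0,-1,0,0,0,0,0],
    [0,-2.5,0,1,0,0,0],
    [0,-4,0,5,0,0,0],
    [0,-5,0,9,0,0,0],
    [0,-5,0,13,0,0,0]
  ]
}}

```text
time: 24.67
tool_pos: [0.4709, 0.2361, 0.1426]
tool_rot: [3.141, 0.003, 0.085]
contact_force: [1.4, 0.3, 0.1]
opening: 0.0009
grip_force: 0.0
```

Emit:
{"fn": "step_arm", "kwargs": {
  "commands": [
    [0,0,0,4,0,0,0],
    [0,0,0,6,0,0,0],
    [0,0,0,6,0,0,0],
    [0,0,0,6,0,0,0]
  ]
}}

```text
time: 25.0
tool_pos: [0.474, 0.2365, 0.203]
tool_rot: [-3.141, -0.003, 0.084]
contact_force: [0.4, -0.3, -0.9]
opening: 0.0007
grip_force: 0.0
```

```bash
python3 look.py w8; python3 - <<'E'
from h import *
import pickle
m,a=pickle.load(open("w8.pkl","rb"));g=cv2.cvtColor(a,cv2.COLOR_BGR2GRAY)
c1=np.array([.5605,.3115]);c2=c1+.075*np.array([.083,-.996])
p=proj(m,[[*c1,.027],[*c2,.027]]);print(p.round(0))
u0,v0=(p.mean(0)).astype(int)
for t in(110,125,140):
  M=np.zeros(g.shape,np.uint8);s=np.s_[v0-40:v0+45,u0-85:u0+85];M[s]=g[s]>t
  M=cv2.morphologyEx(M,cv2.MORPH_CLOSE,np.ones((9,9)))
  n=[cv2.contourArea(c) for c in cv2.findContours(M,0,1)[0]];print(n,rect(M,m,.027))
print(g[v0-6,u0-75:u0+80:2])
# grey gap near the joint along 3 rows
for dv in(-14,-6,14): print(g[v0+dv,u0-10:u0+12])
E
```

```text
[0.47314485 0.23617538 0.2013689 ] [-0.71508861 -0.46302697  0.04471673]
[[202.  92.]
 [266.  92.]]
[5427.5] [553.2 275.2 148.2  49.8 -85.2]
[5279.5] [553.3 274.9 147.1  49.8 -85.2]
[4859.0] [553.2 274.9 147.1  49.8 -85.2]
[ 88  86  87  90  89 110 128 129 134 139 129 137 142 138 141 133 131 132
 136 145 146 135 135 148 148 134 132 151 141 136 147 142 132 133 150 137
 124 229 228 228 222 217 220 225 228 221 217 219 225 228 225 224 218 221
 227 226 225 216 215 224 224 218 224 224 217 223 225 220 215  56  60  63
  64  58  60  62  56  58]
[80 82 81 82 81 80 82 79 80 77 80 77 76 79 80 79 73 76 74 75 75 75]
[132 133 146 150 149 137 131 124 144 229 228 228 228 228 228 222 219 217
 218 220 222 225]
[187 148 138 137 135 135 135 131 143 199 231 229 230 229 225 210 186 205
 208 177 193 189]
```

The two boxes now measure as one 148 × 50 mm rectangle, parallel to the tray, with no gap and in the expected place. The arm is clear, so I'm handing in.

```bash
python3 -c "
from cell import *
print(hand_in())"
```

```text
the job is handed in; nothing more can be done
None
```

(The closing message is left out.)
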